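Change over the wheel-weight trays

ROBOT

A 6-joint arm with a two-finger parallel gripper is mounted at the origin on the work surface. World frame = base frame: x ahead of the robot, y to its left, z up, the work surface at z = 0. Lengths are in mm, angles in rad, forces in N, time in s.
With the tool pointing down it reaches from about 350 to 875 mm from the base axis. Payload 4.2 kg.
Tool frame: the origin (TCP) lies midway between the tips of the shut fingers; the grasp point (between the pads) lies 19 mm behind it; x points along the fingers, y is the direction in which the jaws open and shut, and the axes are right-handed (so a half turn about x gives the same grasp; the last joint's range is limited). The gripper opens to 87 mm and grips with 3 to 60 N. Pads are 19 mm wide; open, the fingers measure 117 mm over their backs; the gripper's body (75 mm by 190 mm) begins 51 mm behind the grasp point.
Start: joints at [-0.945, 0.385, 0.008, 0, -1.194, -0.259], TCP at [224.158, -583.397, 222.55] pointing down, gripper open.
Joint ranges: [-3.14, 3.14], [-1.21, 2.06], [-1.07, 1.41], [-3.16, 2.05], [-2.99, -0.16], [-3.1, 3.1]. Speed limits (rad/s): [2.79, 2.79, 3.14, 3.14, 3.14, 3.14].

INTERFACE

Orientations are given as a rotation vector (axis times angle).
In Python, from station import r gives the robot as it stands. Calls block until the motion is done:
- r.move_pose(position, orientation): joint-space move of the TCP to a pose.
- r.line_to(position, orientation=None, velocity=150, contact_N=None): straight line of the TCP; orientation=None keeps the orientation; velocity is the mean speed in mm/s. With contact_N (N) it stops when the force on the tool has changed by that much, and returns True; else False.
- r.movej(angles): joint-space move.
- r.command_gripper(opening): opening from 0.0 (shut) to 1.0 (fully open); the grip force is fixed at half the most; returns when the fingers have stopped.
- r.sleep(seconds).
- r.solve_ik(position, orientation): joint angles nearest the present ones, or None.
- r.get_image(name): name is "scene" or "top"; returns a dict with "frame" (420x560x3 uint8, red, green, blue), "range_z" (420x560 float32, mm along the optical axis (not along the pixel's ray), 0 where there is no reading), "vertical_fov" (degrees; the focal length in pixels is half the picture's height over the tangent of half this angle, whatever the lens; pixels are square), "cx", "cy" (the principal point, pixels), "extrinsics" (4x4, takes a point from camera to world coordinates). Camera axes: x right, y up, looking along -z (the intrinsics and any distortion apply to the point x, -y, -z); pixel columns grow to the right and rows downward; lengths in mm; the calibration is good to about 2 mm. A picture is of the moment at which its call begins.
A pose or a line that the arm cannot do raises r.IKError and nothing moves.
- r.sign_off(): hands the job in, once; it reports no verdict.
Readings, each from a call of its own:
- r.current_clock(): time.
- r.current_qpos(): joint angles.
- r.current_qd(): joint speeds.
- r.current_joint_efforts(): joint torques, N m.
- r.current_tcp_pos(): TCP position.
- r.current_orientation(): TCP orientation.
- r.current_force(): force on the tool from outside, world axes, zero at the start.
- r.current_wrist_torque(): the same for the moment, N m.
- r.current_gripper_width(): opening from 0.0 (shut) to 1.0 (fully open).
Only numpy, scipy, OpenCV 4.12 (cv2) and the standard library are available. Lean on these libraries where they do the work, as an engineer would, in place of code of your own. Each camera call takes 0.05 s, during which the arm holds its last target.

TASK

The next wheel is an alloy one. First push the open tray of clip-on weights fully home, then hook a fingertip behind the front lip of the widest tray, the one with the flat stick-on weight strips, and draw it out along its rails as far as its stop. Use fingertips only: do not pinch a tray front between the fingers, leave the valve tray shut, and do not lift or shift any of the loose things lying about.

Things in the scene. Friction and masses are not known exactly. Their poses are not given: they have to be found in the camera images.
- clip_tray (a joint): slide of the middle-sized tray (96 mm wide, holds clip-on weights: short blocks with a small clip): 0 = fully home, grows as the tray is drawn out towards the robot, 0.100 m = at its outer stop. Stays where it is left; needs about 2 N to slide slowly. Starts standing open.
- clip_lip (a point): steel front lip of the clip tray, rolled inwards, 96 mm long. Origin: mid-length, at its top and inner edge (hook behind this edge). x points level into the tray (draw out along -x), y along the lip, z up. Lip top 62 mm above the bench; behind it, x 0 to 54 mm, an empty finger pocket 90 mm wide, floor 42 mm below the lip top, rear divider top 22 mm below it. Moves with the tray.
- clip_face (a point): flat grey outer front of the clip tray, 106 mm wide, 42 mm high (17 to 59 mm above the bench); 18 mm from this face through to the lip's inner edge. Origin: centre of the outer face; x level into the tray, y along the front, z up. Moves with the tray.
- strip_tray (a joint): slide of the widest tray (116 mm, holds five rows of flat stick-on weight strips): 0 = fully home, grows as the tray is drawn out towards the robot, 0.100 m = at its outer stop. Stays where it is left; needs about 2 N to slide slowly. Starts shut or nearly so.
- strip_lip (a point): steel front lip of the strip tray, rolled inwards, 116 mm long. Origin: mid-length, at its top and inner edge (hook behind this edge). x points level into the tray (draw out along -x), y along the lip, z up. Lip top 62 mm above the bench; behind it, x 0 to 54 mm, an empty finger pocket 110 mm wide, floor 42 mm below the lip top, rear divider top 22 mm below it. Moves with the tray.
- strip_face (a point): flat grey outer front of the strip tray, 126 mm wide, 42 mm high (17 to 59 mm above the bench); 18 mm from this face through to the lip's inner edge. Origin: centre of the outer face; x level into the tray, y along the front, z up. Moves with the tray.
- valve_tray (a joint): slide of the narrowest tray (80 mm wide, holds brass-and-rubber tyre valves): 0 = fully home, grows as the tray is drawn out towards the robot, 0.100 m = at its outer stop. Stays where it is left; needs about 2 N to slide slowly. Starts fully home.
- valve_lip (a point): steel front lip of the valve tray, rolled inwards, 80 mm long. Origin: mid-length, at its top and inner edge (hook behind this edge). x points level into the tray (draw out along -x), y along the lip, z up. Lip top 62 mm above the bench; behind it, x 0 to 54 mm, an empty finger pocket 74 mm wide, floor 42 mm below the lip top, rear divider top 22 mm below it. Moves with the tray.
- valve_face (a point): flat grey outer front of the valve tray, 90 mm wide, 42 mm high (17 to 59 mm above the bench); 18 mm from this face through to the lip's inner edge. Origin: centre of the outer face; x level into the tray, y along the front, z up. Moves with the tray.
- socket: wrench socket, a steel cylinder 30 mm across, 50 mm high, standing on the station's board between two trays. Origin: centre of its underside.
- nut: wheel nut, 26 mm across, 32 mm high, standing on the station's board between the other two trays. Origin: centre of its underside.
- chalk: stick of white marking chalk, 12 x 12 x 55 mm, standing upright on the bench before the station, between the paths of two trays. Origin: centre of its underside.
- gauge: round tyre pressure gauge lying on the bench at the front left, 60 mm across, 28 mm high, with a 45 mm brass stem. Origin: centre of its underside.
- paste: jar of bead paste, 72 mm across, 65 mm high, on the bench right of the station. Origin: centre of its underside.
- lever: steel tyre lever lying on the bench left of the station, 315 mm long, 16 mm thick. Origin: underside, near the middle.
- driver: screwdriver lying on the bench at the front right. Origin: underside, near the middle.

How it is judged:
By the outcome, as a careful person would: the job done as asked, in the order asked, and still so for the second after the job is handed in, with the robot touching nothing.
It also fails if it takes over 45 s, if anything falls off the work surface, if the arm or the gripper's body presses on something with over 40 N, if the wrist force passes 120 N, or if a joint passes its speed limit or range.

## Working session

There is one attempt and no reset: what is moved stays moved. The work goes in short steps, each a Python script; the robot and the scene stay as the last script left them, time stands still between calls to the robot, and variables do not carry over. Pictures are saved under pics/ and viewed, and the job is handed in when it is done.

```bash
mkdir -p pics; ls; python3 - <<'E'
from station import r
import cv2,numpy as np
for n in("scene","top"):
    d=r.get_image(n)
    cv2.imwrite(f"pics/{n}0.png",d["frame"][:,:,::-1])
    np.savez(f"pics/{n}0.npz",**d)
    print(n,{k:v for k,v in d.items() if k not in("frame","range_z")})
print(r.current_clock(),r.current_tcp_pos(),r.current_orientation(),r.current_force())
E
```

```text
pics
scene {'vertical_fov': 48.95211004332072, 'cx': 278.7148014492592, 'cy': 201.2459621975755, 'extrinsics': array([[ 7.64374186e-01, -3.51800717e-01,  5.40340966e-01,
         1.20587841e+03],
       [ 6.44291987e-01,  3.84384927e-01, -6.61162660e-01,
        -7.51426878e+02],
       [ 2.48985749e-02,  8.53513025e-01,  5.20476299e-01,
         6.82601482e+02],
       [ 0.00000000e+00,  0.00000000e+00,  0.00000000e+00,
         1.00000000e+00]])}
top {'vertical_fov': 51.62340709654234, 'cx': 279.8701724352585, 'cy': 212.14173597291693, 'extrinsics': array([[-2.77948335e-02,  9.97246387e-01, -6.87538460e-02,
         4.91632718e+02],
       [-9.99542619e-01, -2.69071116e-02,  1.38043322e-02,
         2.27830423e+01],
       [ 1.19163530e-02,  6.91060885e-02,  9.97538144e-01,
         1.22316786e+03],
       [ 0.00000000e+00,  0.00000000e+00,  0.00000000e+00,
         1.00000000e+00]])}
0.1 [ 223.97416727 -582.91452882  221.58226695] [-0.286165    1.5520166   0.28914612] [0.03809877 0.19457767 1.20473746]
```

View pics/scene0.png

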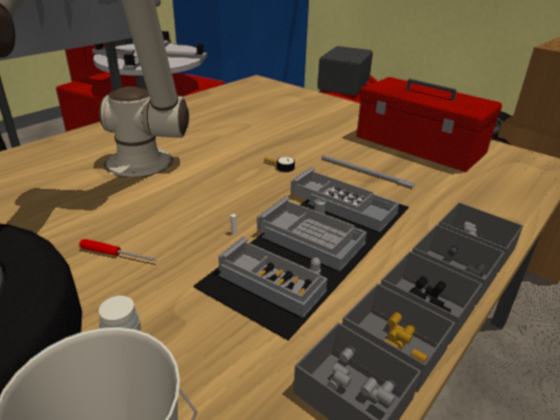

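View pics/top0.png

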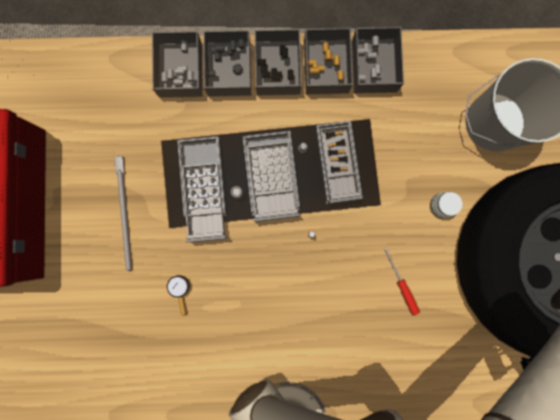

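The top view shows three trays. The clip tray is on the left and open (front near px (207,232)). The strip tray is in the middle (front near (274,212)) and the valve tray on the right (front near (345,196)). The chalk stands at (312,235). Next I'll zoom in and measure.

```bash
cat > h.py <<'E'
import numpy as np,cv2
def cam(d):
    f=210/np.tan(np.radians(float(d["vertical_fov"]))/2); return f,float(d["cx"]),float(d["cy"]),d["extrinsics"]
def ray(d,u,v,z):
    f,cx,cy,E=cam(d); c=np.array([(u-cx)/f,-(v-cy)/f,-1.]); w=E[:3,:3]@c; o=E[:3,3]
    return o+w*(z-o[2])/w[2]
def proj(d,p):
    f,cx,cy,E=cam(d); c=E[:3,:3].T@(np.asarray(p,float)-E[:3,3]); return cx+f*c[0]/-c[2], cy-f*c[1]/-c[2]
def cloud(d):
    f,cx,cy,E=cam(d); z=d["range_z"].astype(float); v,u=np.mgrid[0:420,0:560]
    c=np.stack([(u-cx)/f*z,-(v-cy)/f*z,-z],-1); P=c@E[:3,:3].T+E[:3,3]; P[z==0]=np.nan; return P
E
python3 - <<'E'
from h import *
for n,(x0,y0,x1,y1) in dict(top=(155,115,385,245),scene=(190,160,420,335)).items():
    d=np.load(f"pics/{n}0.npz"); im=d["frame"][y0:y1,x0:x1,::-1]
    k=780/(x1-x0); k=min(k,590/(y1-y0)); cv2.imwrite(f"pics/{n}0z.png",cv2.resize(im,None,fx=k,fy=k,interpolation=cv2.INTER_CUBIC)); print(n,k)
d=np.load("pics/top0.npz");P=cloud(d)
for u,v in [(207,237),(205,213),(274,217),(274,205),(345,200),(312,235),(237,192),(303,147),(240,270),(150,350),(448,205),(178,287)]:
    print(u,v,P[v,u].round(1))
E
```

```text
top 3.391304347826087
scene 3.3714285714285714
207 237 [510.6 203.6  56.1]
205 213 [576.3 210.4  40.3]
274 217 [559.2  22.8  58.6]
274 205 [595.   21.9  18.6]
345 200 [ 600.2 -170.4   56. ]
312 235 [508.2 -78.1  54. ]
237 192 [630.6 121.5  48.8]
303 147 [752.4 -62.7  37.1]
240 270 [416.8 121.9  -1.4]
150 350 [205.6 373.5   1.6]
448 205 [ 578.2 -444.4   68.5]
178 287 [377.4 289.2  26.4]
```

View pics/top0z.png

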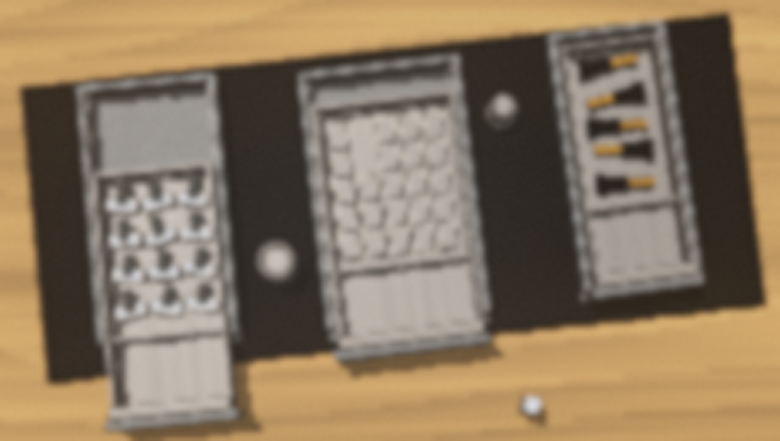

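View pics/scene0z.png

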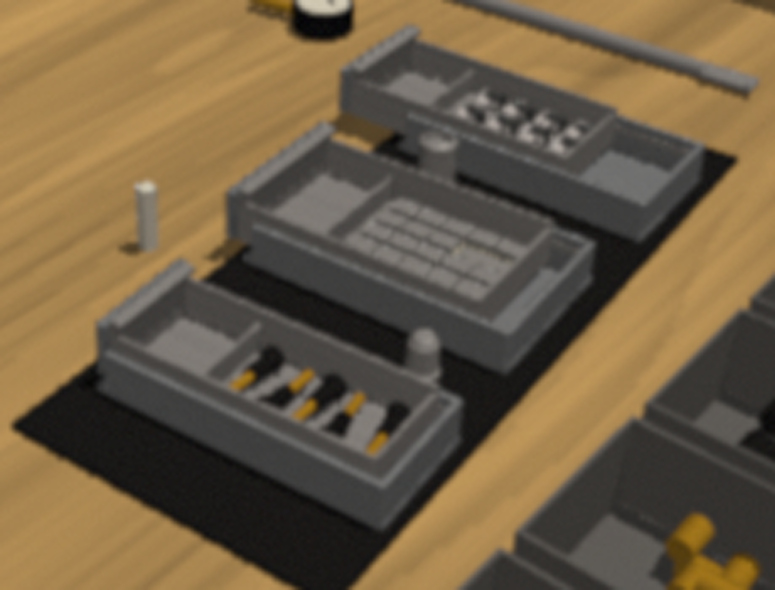

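Zoomed in, the strip tray stands slightly open: its front overhangs the board edge. The trays are yawed a few degrees. The chalk stands to the right of the strip tray's path. I'll measure the fronts and axes with the depth cloud.

```bash
python3 - <<'E'
from h import *
d=np.load("pics/top0.npz");P=cloud(d)
X,Y,Z=P[...,0],P[...,1],P[...,2]
v,u=np.mgrid[0:420,0:560]
m=((Z>30)&(X>450)&(X<840)&(Y>-280)&(Y<320)).astype(np.uint8)
n,l,st,c=cv2.connectedComponentsWithStats(m)
for i in range(1,n):
    if st[i][4]<15: continue
    q=P[l==i]; print(i,st[i],q.min(0).round(0),q.max(0).round(0),q.mean(0).round(1))
    if st[i][4]>200:
        rc=cv2.minAreaRect(q[:,:2].astype(np.float32)); print(np.array(rc[0]).round(1),np.array(rc[1]).round(1),rc[2]); print(cv2.boxPoints(rc).round(1).tolist())
# lip profiles
for cu in (197,207,217,262,274,288,338,345,352):
    v0={1:0}
    col=[(vv,)+tuple(P[vv,cu].round(0)) for vv in range(180,250) if np.isfinite(P[vv,cu,2]) and P[vv,cu,2]>15]
    print(cu,[(a,int(x),int(z)) for a,x,y,z in col][-14:])
E
```

```text
1 [ 316  121   46   83 1086] [ 594. -218.   30.] [ 822. -100.   68.] [ 699.5 -158.9   44.9]
[ 708.3 -159.3] [221.5  97.3] 6.1792426109313965
[[592.9000244140625, -122.80000305175781], [603.4000244140625, -219.60000610351562], [823.7000122070312, -195.8000030517578], [813.2000122070312, -99.0]]
2 [ 242  131   58   91 1201] [550. -44.  30.] [797. 105.  67.] [662.4  27.1  45.9]
[674.3  28.7] [240.3 131.9] 5.438449382781982
[[548.4000244140625, 82.9000015258789], [560.9000244140625, -48.29999923706055], [800.2000122070312, -25.600000381469727], [787.7000122070312, 105.69999694824219]]
3 [325 131  18   8  64] [ 777. -173.   30.] [ 796. -125.   40.] [ 787.3 -145.1   34. ]
4 [ 177  137   49  106 1331] [499. 157.  30.] [787. 285.  68.] [631.4 215.3  44.2]
[643.3 219.1] [283.  113.5] 3.962466239929199
[[498.20001220703125, 265.8999938964844], [506.0, 152.6999969482422], [788.2999877929688, 172.3000030517578], [780.5, 285.5]]
5 [328 139  17   9  67] [ 752. -177.   30.] [ 773. -132.   42.] [ 761.2 -158.9   34.4]
6 [299 143   8   8  49] [744. -71.  30.] [765. -52.  41.] [754.  -61.9  35.8]
15 [3
[... 2413 characters left out ...]
17, 558, 57)]
338 [(189, 635, 21), (190, 632, 20), (191, 629, 25), (192, 626, 22), (193, 624, 19), (194, 621, 20), (195, 613, 66), (196, 611, 66), (197, 608, 60), (198, 605, 63), (199, 604, 53), (200, 601, 55), (201, 598, 55), (202, 597, 38)]
345 [(188, 637, 23), (189, 635, 16), (190, 631, 24), (191, 629, 19), (192, 626, 21), (193, 623, 20), (194, 616, 62), (195, 613, 61), (196, 611, 59), (197, 608, 63), (198, 605, 62), (199, 603, 60), (200, 600, 56), (201, 599, 40)]
352 [(186, 642, 21), (187, 639, 22), (188, 637, 18), (189, 634, 18), (191, 628, 21), (192, 625, 23), (193, 618, 60), (194, 616, 58), (195, 613, 60), (196, 610, 61), (197, 607, 62), (198, 605, 60), (199, 602, 58), (200, 600, 48)]
```

```bash
cat > lips.py <<'E'
from h import *
def lips(d,R):
    """R: dict name->(xmin,xmax,ymin,ymax,len_face)"""
    P=cloud(d);X,Y,Z=P[...,0],P[...,1],P[...,2]; out={}
    for k,(a,b,c,e) in R.items():
        inn=[];outr=[];us=[]
        m=(X>a)&(X<b)&(Y>c)&(Y<e)&(Z>50)&(Z<75)
        vs,uu=np.where(m); 
        pts=np.array([ray(d,u,v,61)[:2] for u,v in zip(uu,vs)])
        for u in np.unique(uu)[3:-3]:
            s=vs[uu==u]; 
            if len(s)<5 or len(s)>10: continue
            inn.append(ray(d,u,s.min()-.5,62)[:2]); 
        inn=np.array(inn); f=np.polyfit(inn[:,1],inn[:,0],1); res=inn[:,0]-np.polyval(f,inn[:,1])
        g=abs(res)<3; f=np.polyfit(inn[g,1],inn[g,0],1)
        ymid=(pts[:,1].min()+pts[:,1].max())/2
        out[k]=(np.polyval(f,ymid),ymid,np.degrees(np.arctan(f[0])),g.sum(),pts[:,1].min(),pts[:,1].max())
    return out
E
python3 - <<'E'
from lips import *
d=np.load("pics/top0.npz")
o=lips(d,dict(clip=(490,530,140,280),strip=(540,582,-60,100),valve=(590,625,-230,-110)))
for k,v in o.items(): print(k,np.round(v,2))
# board
f=d["frame"].astype(int); m=((f.max(2)<60)).astype(np.uint8); m[:115]=0;m[232:]=0;m[:,:155]=0;m[:,390:]=0
c=max(cv2.findContours(m,0,1)[0],key=cv2.contourArea)
print(cv2.boxPoints(cv2.minAreaRect(c)))
# left edge, right edge, bottom edge
L=[];Rr=[]
for v in range(145,220):
    w=np.where(m[v])[0]; L.append(ray(d,w.min()-.5,v,4)[:2]); 
for v in range(128,198):
    w=np.where(m[v])[0]; Rr.append(ray(d,w.max()+.5,v,4)[:2])
B=[]
for u in list(range(228,245))+list(range(305,375)):
    w=np.where(m[:,u])[0]; B.append(ray(d,u,w.max()+.5,4)[:2])
for n,q,sw in(("L",L,0),("R",Rr,0),("B",B,1)):
    q=np.array(q); p=np.polyfit(q[:,sw],q[:,1-sw],1); r_=q[:,1-sw]-np.polyval(p,q[:,sw]); g=abs(r_)<3;p=np.polyfit(q[g,sw],q[g,1-sw],1);print(n,np.degrees(np.arctan(p[0])),p,g.sum(),r_.std())
# depth chalk/socket/nut tops
E
```

```text
clip [520.31 209.53  -4.12  34.   157.55 261.51]
strip [572.98  17.4   -5.38  41.   -44.49  79.29]
valve [ 616.26 -169.72   -5.83   26.   -213.2  -126.24]
[[283.00003  129.      ]
 [369.37808  119.402435]
 [378.7195   203.47562 ]
 [292.34146  213.07318 ]]
L 4.65824432578512 [8.14813096e-02 2.69841228e+02] 75 0.8229064956940526
R 4.488978865708237 [ 7.85081632e-02 -3.21137692e+02] 70 0.8365310374093194
B -4.5578903619862015 [-7.97184237e-02  5.70595818e+02] 87 0.844603422127035
```

```bash
cat >> h.py <<'E'
from scipy.spatial.transform import Rotation as Ro
def ori(deg,flip=1):
    a=np.radians(deg);x=np.array([0,0,-1.]);y=flip*np.array([-np.sin(a),np.cos(a),0]);return Ro.from_matrix(np.c_[x,y,np.cross(x,y)]).as_rotvec()
def ax(deg):
    a=np.radians(deg);return np.array([np.cos(a),np.sin(a),0])
E
python3 - <<'E'
from h import *
from station import r
d=np.load("pics/top0.npz");P=cloud(d)
t=P[180:330,470:555].reshape(-1,3); print("tyre",np.nanpercentile(t[:,2],[5,50,95]),np.nanmin(t,0),np.nanmax(t,0))
s=cloud(np.load("pics/scene0.npz")); 
for a,b in((0,0),): pass
for fl in(1,-1):
  for deg,p in((4.1,(460,205,200)),(4.1,(560,212,38)),(5.4,(590,19,38)),(5.4,(470,8,38))):
    print(fl,p,np.round(r.solve_ik(p,ori(deg,fl)),2))
print(r.current_qpos())
E
```

```text
tyre [ 55.28847239 158.72929948 170.06311379] [ 233.60062011 -682.10216404   -6.15649422] [ 653.34057313 -421.2019928   524.45904988]
1 (460, 205, 200) [ 0.74  0.2  -0.32  0.   -1.05 -2.24]
1 (560, 212, 38) [ 0.63  0.53 -0.28  0.   -0.77 -2.13]
1 (590, 19, 38) [ 0.31  0.52 -0.3   0.   -0.75 -1.78]
1 (470, 8, 38) [ 0.36  0.36 -0.6   0.   -0.61 -1.84]
-1 (460, 205, 200) [ 0.74  0.2  -0.32  0.   -1.05  0.9 ]
-1 (560, 212, 38) [ 0.63  0.53 -0.28  0.   -0.77  1.01]
-1 (590, 19, 38) [ 0.31  0.52 -0.3   0.   -0.75  1.36]
-1 (470, 8, 38) [ 0.36  0.36 -0.6   0.   -0.61  1.3 ]
[-9.45393240e-01  3.85460695e-01  6.77482049e-03 -4.55194096e-04
 -1.19400011e+00 -2.58630616e-01]
```

```bash
python3 - <<'E'
from h import *
from station import r
o=ori(4.1,-1);a=ax(4.1)
face=np.array([520.3,209.5,38])-18*a
r.command_gripper(0.0)
p=face-45*a
r.move_pose([p[0],p[1],200],o)
print(r.current_clock(),r.current_tcp_pos())
r.line_to(p,velocity=150)
print(r.current_tcp_pos(),r.current_force(), r.current_gripper_width())
c=r.line_to(face+25*a,velocity=70,contact_N=10)
q=r.current_tcp_pos();print(c,q,(q-face)@a,r.current_force(),r.current_clock())
d=r.get_image("top");cv2.imwrite("pics/top1.png",cv2.resize(d["frame"][100:310,150:430,::-1],None,fx=2.8,fy=2.8))
E
```

```text
4.5167 [457.71309901 204.48791471 199.98898807]
[458.00487031 205.37300825  38.70001309] [ 0.40499478 -0.28662927  0.2522938 ] 0.0040280903258478745
False [527.34134843 210.13743793  38.02822437] 25.068903273964533 [0.47783851 0.00731491 0.42265525] 6.9
```

View pics/top1.png

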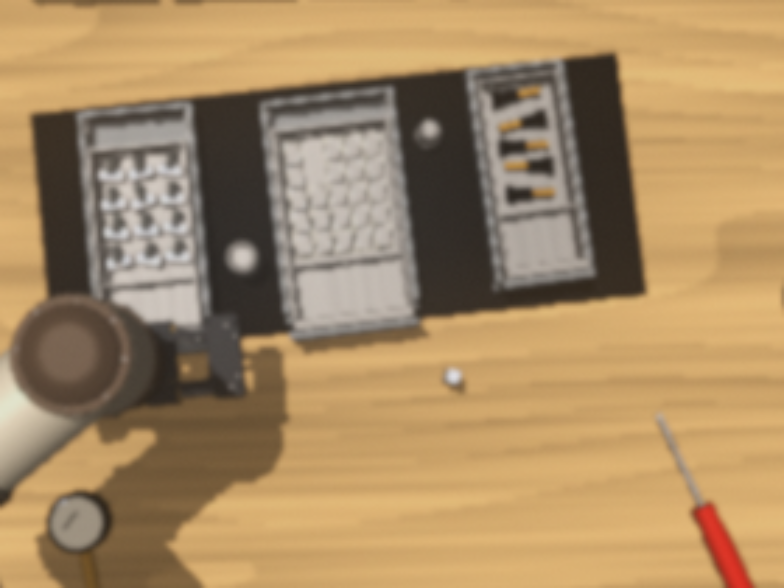

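The push works: the clip tray's back gap has shrunk to about 30 mm (zoomed px (135,130)) and nothing else has moved. I'll carry on to the stop.

```bash
python3 - <<'E'
from h import *
from station import r
a=ax(4.1)
face=np.array([520.3,209.5,38])-18*a
r.line_to(face+42*a,velocity=60,contact_N=12)
print((r.current_tcp_pos()-face)@a)
c=r.line_to(face+75*a,velocity=25,contact_N=12)
q=r.current_tcp_pos();print(c,q,(q-face)@a,r.current_force(),r.current_clock())
E
```

```text
42.89433298450152
True [553.11802643 211.31442392  37.20694534] 50.8637646455218 [-0.63878938 -0.56549263 -0.64582186] 8.025
```

```bash
python3 - <<'E'
from h import *
from station import r
a=ax(4.1)
face=np.array([520.3,209.5,38])-18*a
c=r.line_to(face+75*a+[0,0,0],velocity=25,contact_N=25)
q=r.current_tcp_pos();print(c,q,(q-face)@a,r.current_force(),r.current_clock())
q=r.current_tcp_pos()
r.line_to(q-40*a,velocity=150); q=r.current_tcp_pos()
r.line_to([q[0],q[1],150],velocity=250)
o=ori(5.4,-1); p=np.array([430,60,150.]); r.move_pose(p,o)
d=r.get_image("top");np.savez("pics/top2.npz",**d);cv2.imwrite("pics/top2.png",cv2.resize(d["frame"][100:310,150:430,::-1],None,fx=2.8,fy=2.8))
s=r.get_image("scene");np.savez("pics/scene2.npz",**s);cv2.imwrite("pics/scene2.png",cv2.resize(s["frame"][160:335,190:420,::-1],None,fx=3.3,fy=3.3))
print(r.current_clock())
from lips import lips
for k,v in lips(d,dict(clip=(560,600,140,290),strip=(540,582,-60,100),valve=(590,625,-230,-110))).items(): print(k,np.round(v,2))
E
```

```text
True [552.96617682 210.20234705  35.8739454 ] 50.632793004180805 [ 0.20066763 -0.26836458 -1.38960478] 8.525
10.3667
clip [581.46 213.88  -3.53  32.   161.73 266.03]
strip [572.98  17.4   -5.56  41.   -44.49  79.29]
valve [ 616.11 -169.72   -6.02   27.   -213.2  -126.24]
```

View pics/top2.png

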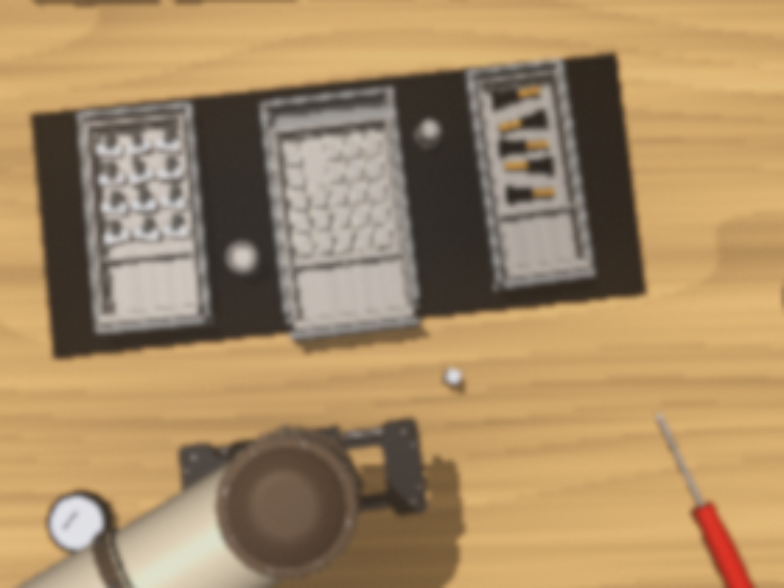

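View pics/scene2.png

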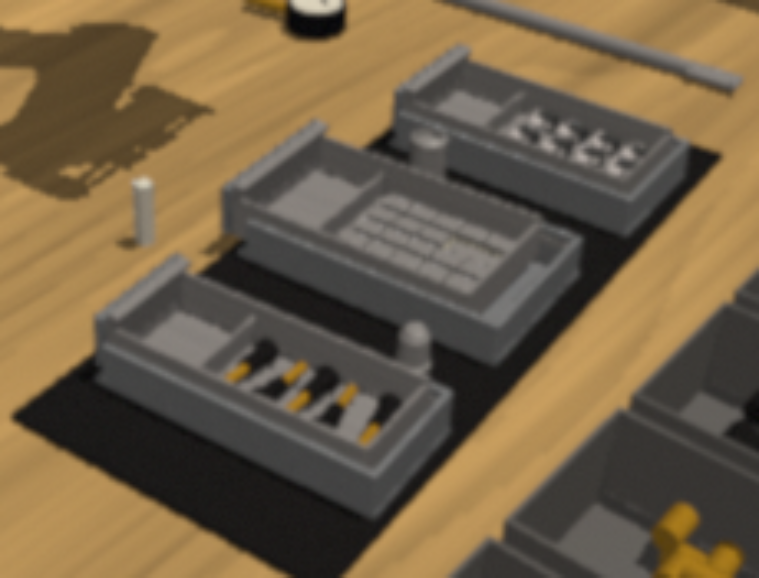

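The clip tray is home: its back gap has closed, like the valve tray's, and two pushes (12 N, then 25 N) stopped at the same place. The strip tray hasn't moved (lip inner edge at about (573,17), 5.5°). Next I'll hook it at mid-lip.

```bash
python3 - <<'E'
from h import *
from station import r
o=ori(5.4,-1);a=ax(5.4)
lip=np.array([573.,17.4,35]); p=lip+23*a
r.line_to([430,60,180]); 
r.move_pose([p[0],p[1],150],o)
print(r.current_tcp_pos(),r.current_force())
c=r.line_to(p,velocity=100,contact_N=8)
print(c,r.current_tcp_pos(),r.current_force())
if not c:
    c=r.line_to(lip-25*a,velocity=50,contact_N=12)
    q=r.current_tcp_pos();print(c,q,(q-lip)@a,r.current_force(),r.current_clock())
d=r.get_image("top");cv2.imwrite("pics/top3.png",cv2.resize(d["frame"][100:310,150:430,::-1],None,fx=2.8,fy=2.8))
s=r.get_image("scene");cv2.imwrite("pics/scene3.png",cv2.resize(s["frame"][160:335,190:420,::-1],None,fx=3.3,fy=3.3))
E
```

```text
[595.23836722  19.34180726 148.44506279] [-0.20547047 -0.27211056 -0.4523257 ]
False [596.44019662  19.71254682  35.73581243] [-0.14839106  0.32547358 -0.40415978]
False [547.53528684  14.89269836  34.71195347] -25.58765779197349 [ 0.4499463  -0.20764031  0.32353071] 13.85
```

View pics/scene3.png

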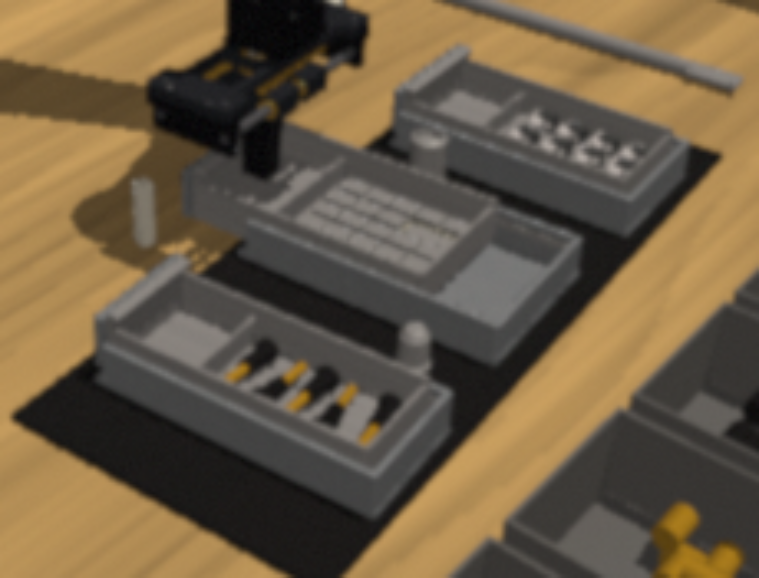

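The fingertip is hooked at zoomed (262,165) and the strip tray is following. The chalk (143,210) and socket are untouched. I'll draw on to the stop.

```bash
python3 - <<'E'
from h import *
from station import r
a=ax(5.4);lip=np.array([573.,17.4,35])
c=r.line_to(lip-50*a,velocity=40,contact_N=14)
q=r.current_tcp_pos();print(c,(q-lip)@a,r.current_clock())
if not c:
    c=r.line_to(lip-110*a,velocity=30,contact_N=14)
    q=r.current_tcp_pos();print(c,q,(q-lip)@a,r.current_force(),r.current_clock())
if c:
    c=r.line_to(q-15*a,velocity=20,contact_N=25)
    q=r.current_tcp_pos();print(c,q,(q-lip)@a,r.current_force(),r.current_clock())
d=r.get_image("top");cv2.imwrite("pics/top4.png",cv2.resize(d["frame"][100:310,150:430,::-1],None,fx=2.8,fy=2.8))
s=r.get_image("scene");cv2.imwrite("pics/scene4.png",cv2.resize(s["frame"][160:335,190:420,::-1],None,fx=3.3,fy=3.3))
E
```

```text
False -50.59496536715684 14.725
True [502.82155297  11.36518876  35.81786589] -70.4349185030342 [0.26639459 0.52490079 0.66423141] 15.725
True [503.18837871  12.67047381  37.32512593] -69.94688257684618 [1.95949561 0.88478761 1.03047331] 16.275
```

View pics/scene4.png

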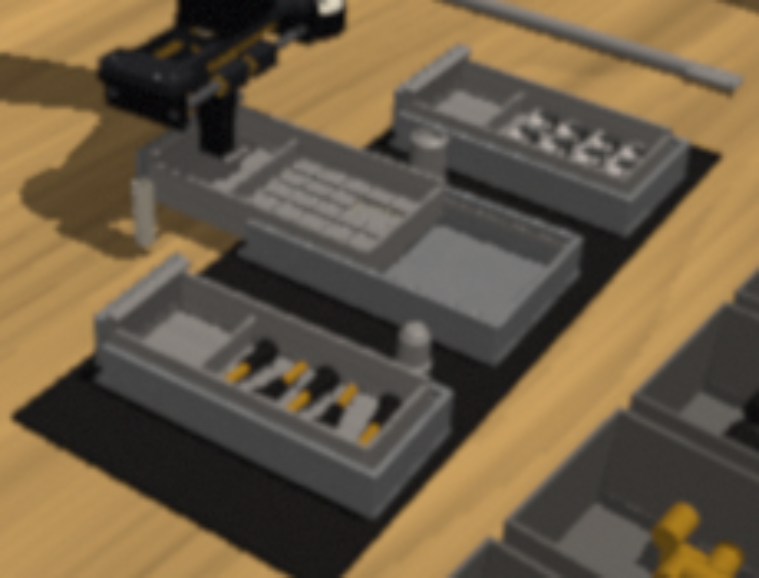

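The tray stopped firmly twice at the same place, with total travel consistent with 100 mm. The chalk is still upright. I'll unhook, lift clear and check.

```bash
python3 - <<'E'
from h import *
from lips import lips
from station import r
a=ax(5.4)
q=r.current_tcp_pos(); r.line_to(q+15*a,velocity=50)
q=r.current_tcp_pos(); r.line_to([q[0],q[1],220],velocity=150)
r.move_pose([390,-330,250],ori(5.4,-1))
d=r.get_image("top");cv2.imwrite("pics/top5.png",cv2.resize(d["frame"][100:310,150:430,::-1],None,fx=2.8,fy=2.8))
s=r.get_image("scene");cv2.imwrite("pics/scene5.png",s["frame"][:,:,::-1])
print(r.current_clock(),r.current_force())
for k,v in lips(d,dict(clip=(560,600,140,290),strip=(465,510,-62,100),valve=(590,625,-230,-110))).items(): print(k,np.round(v,2))
P=cloud(d);m=(P[...,2]>30)&(abs(P[...,0]-510)<15)&(abs(P[...,1]+75)<12);print("chalk",P[m].mean(0))
E
```

```text
19.6583 [ 0.58064525  0.5483565  -0.00968496]
clip [581.46 213.88  -3.53  32.   161.73 266.03]
strip [490.66  10.25  -5.13  39.   -50.03  70.52]
valve [ 616.21 -169.72   -5.98   27.   -213.2  -126.24]
chalk [510.46491656 -74.94155011  52.86412351]
```

View pics/top5.png

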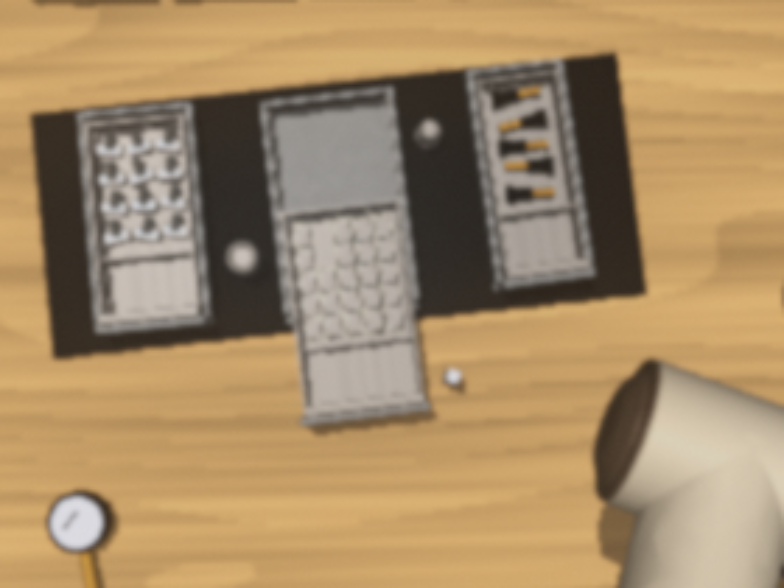

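View pics/scene5.png

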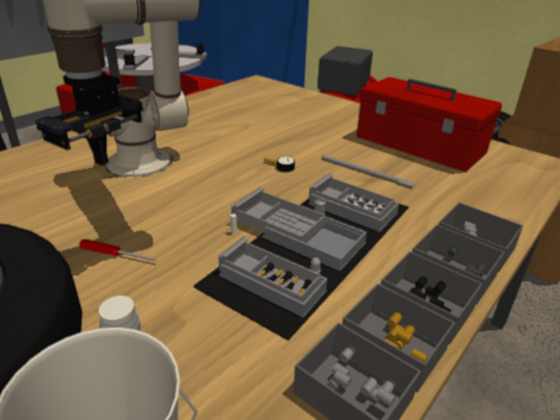

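```bash
python3 - <<'E'
from h import *
from station import r
d=r.get_image("top");P=cloud(d);d0=np.load("pics/top0.npz");P0=cloud(d0);np.savez("pics/top6.npz",**d)
for n,Q,u in(("strip now",P,272),("strip t0",P0,270),("clip now",P,202),("valve",P,338)):
    print(n,[(int(Q[v,u,0]),int(Q[v,u,2])) for v in range(124,182) if np.isfinite(Q[v,u,2]) and Q[v,u,0]<815])
for n,(u0,u1,v0,v1) in dict(socket=(225,248,180,204),nut=(296,311,138,156)).items():
    for Q in(P0,P):
        q=Q[v0:v1,u0:u1].reshape(-1,3);q=q[q[:,2]>32];print(n,q.mean(0).round(1))
print(abs(d["frame"].astype(int)-d0["frame"]).max(2)[260:320,160:200].max(),"gauge diff")
print(abs(d["frame"].astype(int)-d0["frame"]).max(2)[155:275,112:135].max(),"lever diff")
E
```

```text
strip now [(813, 5), (810, 5), (807, 7), (803, 8), (793, 37), (790, 40), (788, 37), (788, 24), (789, 7), (786, 8), (783, 9), (780, 9), (777, 12), (775, 6), (771, 12), (768, 11), (766, 8), (763, 11), (761, 7), (757, 8), (754, 9), (752, 7), (748, 14), (745, 14), (742, 13), (740, 12), (737, 12), (735, 8), (731, 12), (728, 10), (726, 7), (722, 12), (720, 8), (718, 6), (714, 12), (712, 9), (709, 10), (706, 7), (703, 11), (700, 11), (697, 8), (695, 8), (691, 11), (689, 7), (686, 8), (678, 42), (676, 36), (676, 19), (673, 19), (670, 22), (667, 23), (664, 26), (661, 27)]
strip t0 [(814, 3), (810, 5), (807, 6), (806, 0), (801, 7), (790, 38), (788, 37), (788, 24), (787, 17), (786, 11), (784, 5), (781, 8), (777, 9), (774, 11), (772, 9), (761, 46), (759, 39), (761, 21), (757, 22), (755, 21), (752, 20), (748, 28), (745, 29), (742, 28), (739, 27), (737, 27), (734, 27), (730, 33), (728, 25), (724, 33), (722, 30), (720, 26), (716, 32), (714, 27), (711, 26), (709, 23), (706, 24), (703, 26), (699, 32), (697, 29), (694, 27), (691, 29), (689, 27), (686, 29), (683, 30), (680, 29), (678, 26), (675, 24), (
[... 671 characters left out ...]
 (802, 19), (799, 19), (793, 33), (790, 33), (788, 28), (787, 23), (785, 19), (783, 16), (779, 19), (776, 19), (774, 18), (766, 36), (764, 36), (762, 33), (759, 32), (756, 33), (756, 20), (754, 17), (750, 21), (748, 19), (745, 20), (740, 27), (736, 32), (734, 29), (733, 20), (731, 19), (728, 18), (723, 30), (719, 33), (717, 33), (713, 37), (711, 32), (710, 20), (708, 20), (705, 22), (702, 18), (700, 14), (695, 31), (691, 35), (688, 37), (686, 31), (684, 29), (682, 18), (679, 22), (676, 21), (670, 46), (668, 39), (668, 22), (665, 21), (663, 19), (659, 22), (657, 18)]
socket [630.4 124.2  51.5]
socket [630.2 124.3  51.4]
nut [754.2 -62.2  36.6]
nut [754.2 -62.2  36.2]
5 gauge diff
4 lever diff
```

```bash
python3 - <<'E'
from station import r
print(r.current_clock()); print(r.sign_off())
E
```

```text
19.7083
the job is handed in; nothing more can be done
None
```

The job is done and handed in at about 19.7 s on the robot's clock; no verdict was reported.

- **Clip tray:** I pushed it home with the shut fingertips on its front, about 61 mm. Two pushes, at 12 N and then 25 N, stopped at the same place. Its gap at the back is now 12 mm, about the same as the shut valve tray's 10 mm.
- **Strip tray:** I hooked it behind the middle of its lip and drew it out to its stop. Pulls at 14 N and 25 N stopped at the same place. The lip moved about 82 mm from a start about 18 mm open, so the tray is about 100 mm out.
- **Left alone:** the last measurements put the valve tray, chalk, socket, nut, gauge and lever where they started. I checked the jar and screwdriver only by eye, and they looked undisturbed.
- **At hand-in:** the arm was clear of everything. No check failed; positions are good to about 2 mm.

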